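# Fit the stop pin into the hidden socket of a length stop

### The arm

A 6-joint arm with a two-finger parallel gripper is mounted at the origin on a cart in front of the work surface, level with it; the furniture and walls round the work are solid. World frame = base frame: x ahead of the robot, y to its left, z up, the work surface at z = 0. Lengths are in m, angles in rad, forces in N, time in s.
With the tool pointing down it reaches from about 0.325 to 0.775 m from the base axis. Payload 5.5 kg.
Tool frame: the origin (TCP) lies at the very end of the fingers, on their centre line; the grasp point (between the pads) lies 19 mm behind it; z points along the fingers, y is the line along which they close (so a half turn about z gives the same grasp; the last joint's range is limited). The gripper opens to 88 mm and grips with 3 to 60 N. Pads are 20 mm wide; open, the fingers measure 115 mm over their backs; the gripper's body (75 mm by 178 mm) begins 61 mm behind the grasp point.
Start: joints at [-1.368, 0.091, 1.231, -0, 1.82, -0.057], TCP at [0.154, -0.58, 0.223] pointing down, gripper open.
Joint ranges: [-2.87, 2.87], [-0.86, 2.18], [0.17, 2.46], [-1.51, 4.65], [0.06, 2.69], [-2.65, 2.65]. Speed limits (rad/s): [2.57, 2.57, 3.01, 3.14, 3.14, 3.14].

### API

Orientations are given as a rotation vector (axis times angle).
In Python, from cell import arm gives the robot as it stands. The module is installed in compiled form; this text tells all that it offers.
- The arm moves only by the tool apply_moves, never from a script. Its arguments are lists of equal length, an entry for each row: "xyz": the shift along the world's x, y, z in units of 40 mm (1.0 is 40 mm), a list of three; "roll": the turn about the world's z in units of 8 degrees (1.0 is 8 degrees). A call has 1 to 20 rows; each row shifts and turns the commanded pose from where the row before left it; what a row does not reach is not made up. A row lasts 1/8 s, in which the tool goes at most 62.5 mm and 10.7 degrees, less where a joint would pass 70% of its speed; a pose out of reach is approached as far as the arm can. A call is refused whole if a number of a shift passes 1 or a number of a turn 1, either way. A call with a gripper value outside its range is refused whole. "claw" is the opening, from 0 (shut) to 1 (fully open), set as the call begins (left out, the last holds). The fingers move at their own pace and stop on an object; "force" is the grip in N (left out, the last holds). Time passes only in rows, so rows that do not move let the fingers close. It gives the time, the measured TCP pose, the force, the opening and the grip force at its end, in the units of the state.
- arm.sense(): the state, without advancing time (a new reading comes with each control period).
- arm.capture(name): name is "scene" or "top" or "wrist"; returns a dict with "color" (400x640x3 uint8, blue, green, red), "fx", "fy", "cx", "cy" (pixels), "origin" and "rotation" of the camera in the world. Camera axes: x right, y down, z forward; pixel columns grow to the right and rows downward; lengths in m; the calibration is good to about 2 mm. A picture is of the moment at which its call begins. There is no depth.
- arm.finish_job(): hands the job in; it is judged then, once.
The state is a dict: "time": time; "joints": joint angles; "joint_vel": joint speeds; "tau": joint torques, N m; "tcp_pos": TCP position; "orientation": TCP orientation; "force": force on the tool from outside, world axes, zero at the start; "ft_torque": the same for the moment, N m; "gripper_width": finger opening in m; "finger_force": force on a finger pad.
Only numpy, scipy, OpenCV 4.12 (cv2) and the standard library are available. Lean on these libraries where they do the work, as an engineer would, in place of code of your own. Each camera call takes 0.05 s, during which the arm holds its last target. There are 200 camera calls.

### The job

Fit the stop pin to the length-stop fixture on the bench: lift the steel pin out of its wooden block, set its tip down on the bar inside the cover plate's slot, right at one end of the slot, and slide it along the slot under light pressure until it drops into the hidden socket. Push it gently fully home there and leave it standing upright on its own. Never force the pin against the fixture, and leave the cup, the tape measure and the offcut where they are.

Things in the scene. Friction and masses are not known exactly. Their poses are not given: they have to be found in the camera images.
- fixture: length-stop fixture, fixed to the bench: closed grey box 76 x 296 x 54 mm (its x, y, z), its top a bare metal cover plate 8 mm thick with a centred slot 15 mm wide (x) and 120 mm long along its y axis (y = -60 to +60 mm). Origin: centre of the underside, z up. More than 20 N between pin and fixture spoils it.
- slot_mid (a point): middle of the slot, on the flat top of the dark steel slide bar that lies under it, 8 mm below the cover's top face and 46 mm above the underside; axes as the fixture's. The bar does not slide, but is carried on springs: it begins to sink at about 2.5 N, then 1.2 N per mm, to a hard stop at 6 mm (about 10 N).
- slot_end_left (a point): the slot's end at y = +60 mm of the fixture, on the bar's top. The bar's one socket, 15 x 15 mm, 24 mm deep, centred across the slot, has its centre at most 36 mm from the slot's middle. It cannot be seen: a flush dust plug of the same steel closes it.
- slot_end_right (a point): the slot's other end, at y = -60 mm, on the bar's top. The dust plug yields to about 0.5 N and goes down ahead of the pin to the socket's floor; over the socket the bar springs up round the pin and the pressure falls away. Fully home, the pin's tip is 24 mm below the bar's top (22 mm above the fixture's underside).
- pin_block: wooden parking block, fixed, 64 x 64 x 42 mm, with an upright round bore (13.5 mm wide, 30 mm deep) in the middle of its top, in which the pin stands. Origin: centre of the underside.
- pin_head (a point): centre of the stop pin's round steel head (24 mm diameter, 40 mm tall; the place to grip). z axis along the pin, pointing away from the tip. The pin is 100 mm long, 140 g or so; below the head is a plain round shank of 12 mm diameter and 60 mm length. The pin's tip is 80 mm below this point.
- pin_tip (a point): centre of the flat lower end of the stop pin's shank (its rim is bevelled 1.5 mm).
- cup_center (a point): bystander: small turned wooden cup, 48 mm diameter, 58 mm tall, standing; this point is at half its height.
- tape_center (a point): bystander: tape measure, 62 x 80 x 32 mm; this point is at half its height.
- offcut_center (a point): bystander: dark wood offcut, 32 x 100 x 32 mm, lying; this point is at half its height.
Mind the look-alikes: they are no part of the job. Leave any turquoise look-alike of the pin_block alone.

How it is judged:
By the outcome, as a careful person would: the job done as asked, in the order asked, and still so for the second after the job is handed in, with the robot touching nothing.
It also fails if it takes over 58 s, if anything falls off the work surface, if the arm or the gripper's body presses on something with over 40 N, if the wrist force passes 120 N, or if a joint passes its speed limit or range.

## Working session

There is one attempt and no reset: what is moved stays moved. The work goes in short steps, Python scripts to look and compute and a tool call to move; the robot and the scene stay as the last step left them, time stands still between calls to the robot, and variables do not carry over. Pictures are saved under pics/ and viewed, at most 10 in all, crops included, and the job is handed in when it is done.

Besides the shell and the picture viewer there is one more tool, called after "Call:" as a command line: name --pt "numbers of a row" for each row, then --argument value for the rest. apply_moves: Moves the arm, as the interface text tells. Its arguments: {"type":"object","properties":{"xyz":{"type":"array","items":{"type":"array","items":{"type":"number"}}},"roll":{"type":"array","items":{"type":"number"}},"claw":{"type":"number"},"force":{"type":"number"}},"required":["xyz","roll"]}

```bash
mkdir -p pics
cat > h.py <<'E'
import numpy as np, cv2
from cell import arm
def cap(n,f=None):
    d=arm.capture(n)
    if f: cv2.imwrite('pics/'+f,d['color'])
    return d
def ray(d,u,v,z):
    r=np.array(d['rotation'])@np.array([(u-d['cx'])/d['fx'],(v-d['cy'])/d['fy'],1]); o=np.array(d['origin'])
    return o+r*(z-o[2])/r[2]
def proj(d,p):
    c=np.array(d['rotation']).T@(np.array(p)-np.array(d['origin'])); return d['fx']*c[0]/c[2]+d['cx'],d['fy']*c[1]/c[2]+d['cy']
E
python3 - <<'E'
from h import *
import pickle
for n in('top','scene'):
    d=cap(n,n+'0.png'); pickle.dump(d,open(n+'.pkl','wb')); print(n,d['origin'],d['fx'],np.round(d['rotation'],3).tolist())
s=arm.sense();print(s)
E
```

```text
top [ 0.30598921 -0.03021181  1.24225735] 381.91451053589225 [-2.112, 2.126, -0.215]
scene [0.01492535 0.81999829 0.73069428] 440.3002568826387 [-0.688, 2.47, -1.331]
{'time': 0.1, 'joints': array([-1.36769773e+00,  9.17780423e-02,  1.23174518e+00,  7.04928305e-06,
        1.81980461e+00, -5.66746136e-02]), 'joint_vel': array([-9.25391623e-04, -6.02716958e-04, -2.72037200e-03,  4.35363407e-04,
        6.88065317e-05,  1.07045789e-03]), 'tau': array([ 2.60302273e-03, -4.47856593e+01, -4.07568848e+01,  7.00191013e-02,
        2.84410198e-02, -1.01135131e-04]), 'tcp_pos': array([ 0.15407895, -0.57960658,  0.22163472]), 'orientation': array([-3.11341291e+00, -4.06682928e-01,  1.88560330e-04]), 'force': array([-0.22912078, -0.58685661,  0.06984316]), 'ft_torque': array([ 0.00850717, -0.02144013,  0.01996018]), 'finger_force': 0.0, 'gripper_width': 0.08790169380064261}
```

View pics/top0.png

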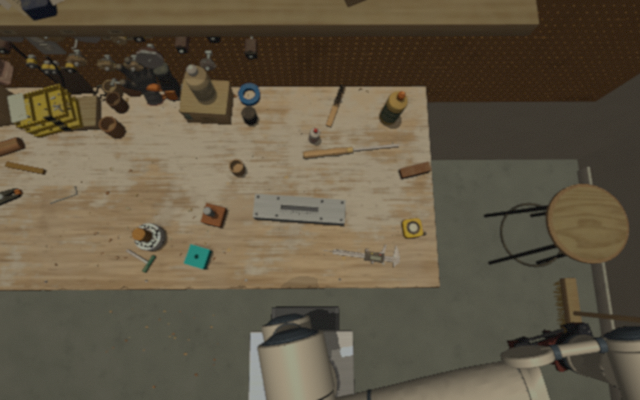

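View pics/scene0.png

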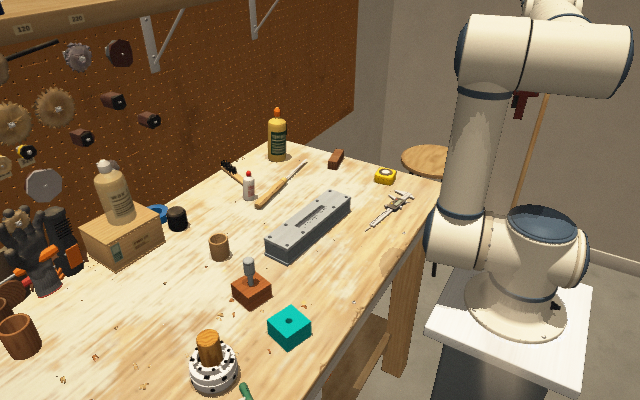

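The top view shows the pin in the red-brown block at about (213,215), fixture at (300,209), cup (237,168), tape (413,228), offcut (415,170). The only candidates are the brown block with the steel pin, top (213,215) / scene (250,285), and the empty turquoise look-alike, top (198,257) / scene (289,327). I choose the brown one.

```bash
cat > h2.py <<'E'
from scipy.spatial.transform import Rotation as R
E
sed -i "s/^from cell/from scipy.spatial.transform import Rotation as R\nfrom cell/; s/    d=arm.capture(n)/    d=arm.capture(n); d['rotation']=R.from_rotvec(d['rotation']).as_matrix()/" h.py
python3 - <<'E'
from h import *
import pickle
t=pickle.load(open('top.pkl','rb'));s=pickle.load(open('scene.pkl','rb'))
for d in(t,s): d['rotation']=R.from_rotvec(d['rotation']).as_matrix(); 
im=t['color']; hsv=cv2.cvtColor(im,cv2.COLOR_BGR2HSV)
# fixture: grey low saturation in ROI
m=np.zeros(im.shape[:2],np.uint8); m[185:235,245:355]=255
g=((hsv[...,1]<45)&(m>0)).astype(np.uint8)
c=max(cv2.findContours(g,0,2)[0],key=cv2.contourArea); r=cv2.minAreaRect(c); print(r)
b=cv2.boxPoints(r); P=np.array([ray(t,*q,.054)for q in b]); print(P.round(4)); print('c',P.mean(0))
for i in range(2): print(np.linalg.norm(P[i+1]-P[i]),np.degrees(np.arctan2(*(P[i+1]-P[i])[1::-1])))
sl=im[200:218,275:325].astype(int).sum(2)/3; ys,xs=np.where(sl<95); print('slot px',xs.min()+275,xs.max()+275,xs.mean()+275,ys.mean()+200)
print('slot', ray(t,xs.mean()+275,ys.mean()+200,.05))
bl=((hsv[...,0]<12)&(hsv[...,1]>130)).astype(np.uint8); bl[:195]=0;bl[235:]=0;bl[:,:195]=0;bl[:,235:]=0
c=max(cv2.findContours(bl,0,2)[0],key=cv2.contourArea); r=cv2.minAreaRect(c);print('block',r,ray(t,*r[0],.042))
print('headTop top-view guess',ray(t,207.5,210.5,.112))
print('scene head guess',ray(s,249,261,.112),ray(s,249,270,.092))
cv2.imwrite('pics/crop.png',np.hstack([cv2.resize(im[190:240,190:230],(400,500),interpolation=2),cv2.resize(s['color'][245:315,225:280],(393,500),interpolation=2)]))
E
```

```text
((299.0168762207031, 209.0400848388672), (91.19754028320312, 25.21961212158203), 3.7152888774871826)
[[ 0.4969  0.1515  0.054 ]
 [ 0.5781  0.1482  0.054 ]
 [ 0.557  -0.1416  0.054 ]
 [ 0.4763 -0.1345  0.054 ]]
c [0.5270708  0.00592796 0.054     ]
0.08124188023020798 -2.333581631777723
0.2905501521546883 -94.17138959384403
slot px 276 322 299.55555555555554 207.76111111111112
slot [0.53165603 0.00419033 0.05      ]
block ((221.0, 223.0), (0.0, 0.0), 0.0) [0.48563481 0.25347059 0.042     ]
headTop top-view guess [0.51335744 0.27895859 0.112     ]
scene head guess [0.5061721  0.28430015 0.112     ] [0.50380334 0.28993927 0.092     ]
```

View pics/crop.png

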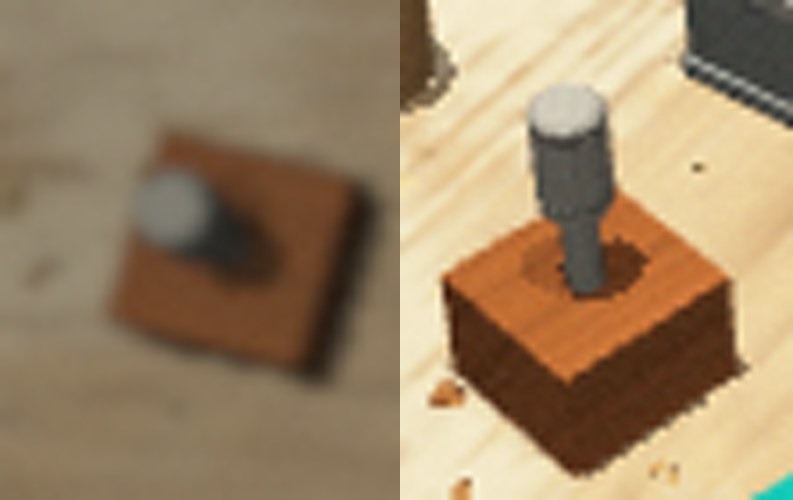

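The crop confirms the choice: steel pin with round head in the brown block, head top at top-view (207.3,210.8) and scene (248.5,260.7). That puts it at about (0.51, 0.281). Setting out.

Call:
apply_moves --pt "0.7 1 0" --pt "0.7 1 0" --pt "0.7 1 0" --pt "0.7 1 0" --pt "0.7 1 0" --pt "0.7 1 0" --pt "0.7 1 0" --pt "0.7 1 0" --pt "0.7 1 0" --pt "0.7 1 0" --pt "0.15 1 0" --pt "0.15 1 0" --pt "0.15 1 0" --pt "0.15 1 0" --pt "0.15 1 0" --pt "0.15 1 0" --pt "0.15 1 0" --pt "0.15 1 0" --pt "0.15 1 0" --pt "0.15 0.8 0" --roll '[-0.2, -0.2, -0.2, -0.2, -0.2, -0.2, -0.2, -0.2, -0.2, -0.2, -0.2, -0.2, 0, 0, 0, 0, 0, 0, 0, 0]' --claw 1

```text
time: 2.6
tcp_pos: [0.4939, 0.2137, 0.222]
orientation: [3.139, -0.117, -0.001]
force: [-0.0, -0.0, 0.0]
gripper_width: 0.0881
finger_force: 0.0
```

Run:
```python
from h import *
import pickle
d=cap('wrist','w1.png'); pickle.dump(d,open('w1.pkl','wb')); s=arm.sense(); print(s['time'],s['tcp_pos'],s['orientation'],s['joints'],d['origin'],d['fx']); print(proj(d,[.51,.281,.112]),proj(d,s['tcp_pos']), np.round(d['rotation'],2))
```

```text
2.65 [0.49391973 0.21660773 0.22140704] [-3.13779028e+00  1.13312635e-01  2.68435084e-03] [ 0.34873401 -0.07189058  1.39688907  0.00234023  1.81751916  1.99229395] [0.57261435 0.20880302 0.38440882] 306.5863134537502
(np.float64(248.27666317266096), np.float64(182.6671792419102)) (np.float64(318.6026922175066), np.float64(246.75819838567503)) [[-0.07 -0.96 -0.29]
 [-1.    0.07  0.02]
 [ 0.    0.29 -0.96]]
```

View pics/w1.png

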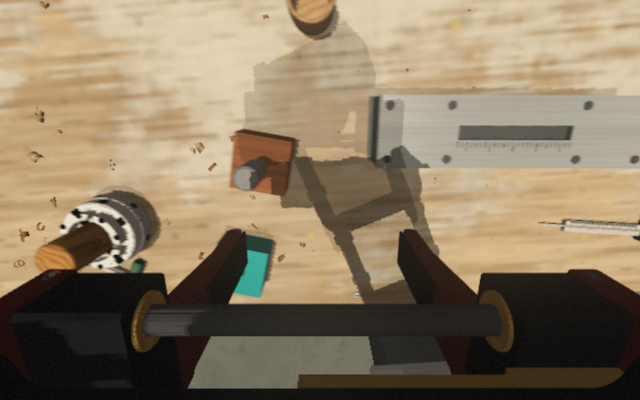

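The wrist view shows the pin head top near (245,180), the fixture at (375..640, 95..165) and the slot at x 459–573, y 126–140.

Run:
```python
from h import *
import pickle
d=pickle.load(open('w1.pkl','rb')); im=d['color']; h=cv2.cvtColor(im,cv2.COLOR_BGR2HSV)
m=(im.max(2)<110).astype(np.uint8); m[:115]=0;m[143:]=0;m[:,:440]=0;m[:,590:]=0
c=max(cv2.findContours(m,0,2)[0],key=cv2.contourArea); r=cv2.minAreaRect(c); print(r)
P=np.array([ray(d,*q,.054)for q in cv2.boxPoints(r)]);print(P.round(4),P.mean(0))
m=((h[...,1]<60)&(im.max(2)>90)).astype(np.uint8); m[:155]=0;m[200:]=0;m[:,:230]=0;m[:,270:]=0
c=max(cv2.findContours(m,0,2)[0],key=cv2.contourArea); print('head blob',cv2.minAreaRect(c),cv2.boundingRect(c))
for q in[(245,180),(243,181)]: print(ray(d,*q,.112))
print('shank/block',ray(d,263,163,.042))
cv2.imwrite('pics/c1.png',np.hstack([cv2.resize(im[120:205,220:310],(400,378),interpolation=2),cv2.resize(im[85:175,440:600],(400,225),interpolation=2)[:].copy() if 0 else cv2.copyMakeBorder(cv2.resize(im[85:175,440:600],(400,225),interpolation=2),0,153,0,0,0)]))
```

```text
((515.5, 132.5), (112.99998474121094, 12.999998092651367), -0.0)
[[ 0.5275  0.0658  0.054 ]
 [ 0.5411  0.0665  0.054 ]
 [ 0.5322 -0.0521  0.054 ]
 [ 0.5185 -0.0543  0.054 ]] [0.52981904 0.00646859 0.054     ]
head blob ((243.2047119140625, 177.5067138671875), (19.000526428222656, 23.98237419128418), 10.007980346679688) (234, 166, 21, 25)
[0.51270718 0.2836222  0.112     ]
[0.51191313 0.28558002 0.112     ]
shank/block [0.51533601 0.27972188 0.042     ]
```

View pics/c1.png

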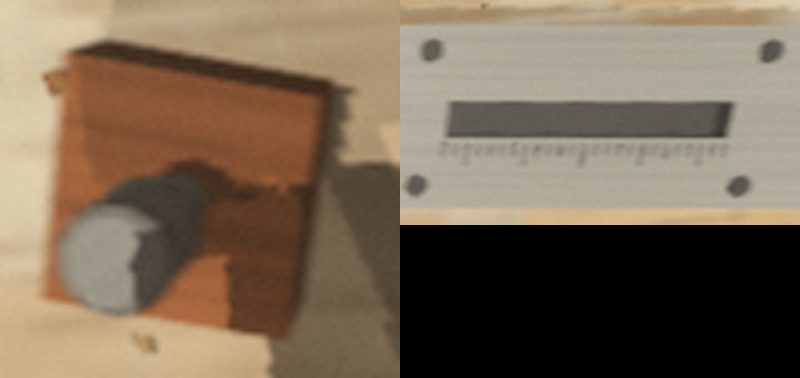

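Call:
apply_moves --pt "0.25 0.85 0" --pt "0.25 0.82 0" --pt "0 0 -0.5" --pt "0 0 -0.7" --pt "0 0 -0.7" --pt "0 0 -0.7" --pt "0 0 -0.6" --pt "0 0 -0.5" --pt "0 0 0" --pt "0 0 0" --roll '[0, 0, 0, 0, 0, 0, 0, 0, 0, 0]'

```text
time: 3.9
tcp_pos: [0.5146, 0.279, 0.0756]
orientation: [-3.139, 0.118, -0.002]
force: [-0.3, 0.6, 1.1]
gripper_width: 0.0875
finger_force: 0.0
```

Run:
```python
from h import *
d=cap('wrist'); s=arm.sense(); print(s['tcp_pos'],s['force']); print(proj(d,s['tcp_pos'])); cv2.imwrite('pics/w2.png',d['color'][100:400,150:500])
```

```text
[0.51481253 0.27916215 0.07609335] [0.02032998 0.30872045 0.31694248]
(np.float64(323.41126497771756), np.float64(246.8951037733926))
```

View pics/w2.png

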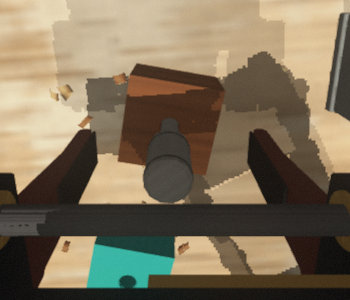

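Head top at (318,278) between the open fingers (mid ≈ 322). Checking and closing.

Run:
```python
from h import *
d=cap('wrist'); print(ray(d,318,278,.112),ray(d,319,226,.042),arm.sense()['tcp_pos'])
```

```text
[0.51639546 0.28184978 0.112     ] [0.51436262 0.28227269 0.042     ] [0.5148525  0.27925341 0.07620021]
```

Call:
apply_moves --pt "0 0.07 -0.08" --pt "0 0 0" --pt "0 0 0" --pt "0 0 0" --pt "0 0 0" --pt "0 0 0" --pt "0 0 0" --pt "0 0 0" --pt "0 0 0" --pt "0 0 0" --roll '[0, 0, 0, 0, 0, 0, 0, 0, 0, 0]' --claw 0 --force 35

```text
time: 5.25
tcp_pos: [0.5142, 0.2817, 0.0714]
orientation: [3.139, -0.118, 0.0]
force: [-0.5, -0.7, 0.3]
gripper_width: 0.0237
finger_force: 35.0
```

Call:
apply_moves --pt "0 0 0.3" --pt "0 0 0.5" --pt "0 0 0.6" --pt "0 0 0.7" --pt "0 0 0.4" --pt "0.05 -0.5 0" --pt "0.08 -0.9 0" --pt "0.1 -1 0" --pt "0.1 -1 0" --pt "0.1 -1 0" --pt "0.05 -0.8 0" --pt "0 -0.45 0" --pt "0 0 -0.5" --pt "0 0 -0.5" --pt "0 0 0" --pt "0 0 0" --roll '[0, 0, 0, 0, 0, 0, 0, 0, 0, 0, 0, 0, 0, 0, 0, 0]'

```text
time: 7.25
tcp_pos: [0.5332, 0.0565, 0.1312]
orientation: [-3.139, 0.116, 0.001]
force: [0.1, 0.2, -0.6]
gripper_width: 0.0235
finger_force: 35.0
```

Run:
```python
from h import *
import pickle
d=cap('wrist'); s=arm.sense(); print(s['tcp_pos'],s['orientation'],s['force'],s['gripper_width'],s['ft_torque']);pickle.dump(d,open('w3.pkl','wb'))
print(proj(d,s['tcp_pos']),proj(d,s['tcp_pos']-[0,0,.0594]))
cv2.imwrite('pics/w3.png',cv2.resize(d['color'][60:360,200:600],(800,600),interpolation=2))
```

```text
[0.53352244 0.0564067  0.13180471] [-3.13928430e+00  1.16503238e-01 -9.06667017e-04] [ 0.24223546 -0.04875925 -1.75930563] 0.023093579257607206 [ 0.05199127  0.01195987 -0.00255521]
(np.float64(323.8179045431353), np.float64(246.82864901371897)) (np.float64(323.38160227350016), np.float64(212.4792232546724))
```

View pics/w3.png

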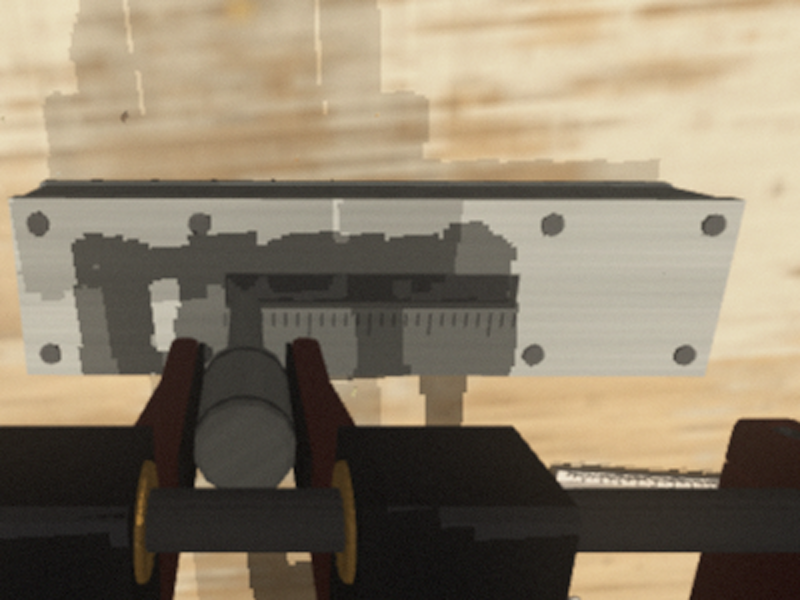

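The close view shows the slot's far edge from (313,197) to (459.5,197), near edge at row 213.5, cover corners (205,159), (572,160), (552.5,247.5), (212.5,247.5), and the pin's shank reaching into the slot's left end at about x=323.

Run:
```python
from h import *
import pickle
d=pickle.load(open('w3.pkl','rb'))
for q in[(313,197),(459.5,197),(458,213.5)]: print('slot',ray(d,*q,.054).round(4))
C=np.array([ray(d,*q,.054) for q in[(205,159),(572,160),(552.5,247.5),(212.5,247.5)]]);print(C.round(4),C.mean(0))
for i in range(4): print(np.linalg.norm(C[i]-C[i-1]).round(4))
im=d['color'].max(2).astype(int)
for v in(190,193,196,199,202,205,208,211,214,217,220): print(v,im[v,306:345:1].tolist())
```

```text
slot [0.541  0.0643 0.054 ]
slot [ 0.5322 -0.0549  0.054 ]
slot [ 0.5179 -0.0544  0.054 ]
[[ 0.5783  0.1464  0.054 ]
 [ 0.5562 -0.1416  0.054 ]
 [ 0.4807 -0.1369  0.054 ]
 [ 0.5023  0.154   0.054 ]] [0.52939473 0.00548    0.054     ]
0.0764
0.2888
0.0756
0.2916
190 [77, 79, 79, 78, 79, 77, 80, 75, 75, 74, 77, 76, 75, 77, 78, 79, 79, 77, 77, 76, 77, 77, 80, 79, 77, 74, 77, 78, 75, 76, 74, 76, 77, 76, 77, 75, 79, 76, 76]
193 [74, 74, 76, 75, 73, 78, 77, 78, 76, 76, 77, 74, 76, 76, 75, 78, 75, 77, 75, 76, 75, 73, 79, 74, 75, 75, 78, 74, 75, 73, 73, 75, 74, 76, 78, 75, 73, 75, 76]
196 [77, 80, 76, 78, 77, 74, 70, 66, 64, 63, 62, 60, 62, 64, 62, 67, 61, 64, 63, 63, 66, 62, 65, 67, 67, 67, 67, 69, 66, 65, 67, 66, 68, 64, 65, 65, 68, 66, 66]
199 [75, 75, 76, 76, 74, 75, 62, 52, 55, 50, 48, 48, 42, 47, 44, 45, 41, 46, 46, 45, 45, 44, 45, 55, 58, 59, 58, 53, 47, 43, 44, 44, 43, 43, 44, 44, 47, 44, 43]
202 [101, 99, 99, 102, 90, 76, 63, 55, 60, 61, 59, 53, 45, 42, 45, 42, 41, 43, 43, 44, 45, 50, 60, 57, 60, 58, 61, 61, 53, 42, 44, 44, 44, 43, 43, 45, 44, 41, 43]
205 [113, 114, 111, 110, 109, 1
[... 290 characters left out ...]
 50, 50, 52]
211 [114, 117, 115, 116, 114, 116, 93, 57, 60, 57, 58, 57, 60, 62, 63, 62, 61, 62, 59, 63, 59, 58, 59, 56, 55, 57, 54, 60, 57, 55, 58, 58, 57, 55, 56, 60, 56, 56, 57]
214 [113, 111, 115, 116, 113, 115, 109, 101, 94, 68, 59, 61, 61, 61, 60, 61, 60, 59, 62, 62, 56, 58, 62, 56, 78, 97, 97, 99, 97, 96, 98, 94, 99, 101, 97, 98, 96, 96, 99]
217 [108, 110, 110, 111, 109, 102, 90, 96, 95, 70, 60, 58, 58, 63, 61, 62, 57, 60, 60, 62, 56, 61, 60, 57, 60, 88, 108, 110, 107, 101, 84, 89, 107, 107, 108, 101, 83, 90, 109]
220 [107, 108, 107, 108, 107, 100, 89, 94, 94, 66, 62, 60, 58, 59, 62, 60, 61, 60, 59, 58, 60, 60, 61, 58, 60, 85, 106, 104, 106, 98, 82, 86, 105, 104, 106, 100, 82, 84, 105]
```

Run:
```python
from h import *
import pickle
d=pickle.load(open('w3.pkl','rb'))
t=np.array([.5335,.0564,.1318])
print(proj(d,t+[0,0,.0406]),proj(d,t+[.001,0,.0406]),[ray(d,u,205.5,.054).round(4).tolist() for u in(312.5,459)])
im=d['color'].max(2).astype(int)
for u in(318,322,326): print(u,im[225:315,u].tolist())
```

```text
(np.float64(324.34064504264137), np.float64(286.58150549033275)) (np.float64(324.18173979801446), np.float64(284.64758380211623)) [[0.5337, 0.0653, 0.054], [0.5248, -0.0549, 0.054]]
318 [63, 63, 61, 59, 62, 60, 60, 54, 53, 44, 51, 57, 58, 55, 60, 57, 59, 59, 59, 56, 58, 57, 59, 57, 57, 56, 56, 60, 55, 59, 55, 56, 48, 38, 46, 54, 58, 61, 64, 66, 70, 69, 67, 71, 70, 70, 76, 74, 74, 72, 71, 71, 71, 71, 70, 73, 73, 70, 72, 74, 72, 70, 74, 74, 72, 71, 71, 68, 69, 72, 71, 65, 72, 70, 69, 68, 70, 71, 61, 39, 33, 33, 35, 36, 34, 39, 37, 34, 37, 38]
322 [60, 61, 60, 59, 63, 61, 60, 56, 52, 44, 52, 58, 57, 57, 57, 56, 59, 58, 57, 60, 58, 57, 55, 57, 54, 56, 57, 57, 59, 58, 58, 57, 49, 39, 46, 54, 58, 57, 66, 71, 70, 73, 70, 70, 69, 72, 74, 71, 71, 73, 73, 72, 70, 71, 67, 69, 74, 72, 70, 73, 75, 74, 72, 68, 70, 67, 71, 69, 69, 70, 69, 69, 72, 69, 71, 72, 68, 72, 60, 41, 34, 35, 35, 39, 38, 38, 40, 35, 35, 36]
326 [60, 63, 58, 59, 57, 57, 58, 59, 53, 43, 51, 58, 60, 62, 54, 58, 56, 58, 57, 57, 58, 58, 58, 62, 58, 61, 56, 60, 61, 60, 59, 59, 52, 43, 42, 52, 57, 59, 69, 70, 72, 70, 70, 70, 71, 72, 70, 70, 70, 73, 71, 70, 68, 71, 71, 74, 72, 74, 72, 73, 71, 71, 71, 70, 72, 70, 68, 68, 68, 69, 72, 69, 70, 71, 72, 68, 71, 71, 57, 40, 31, 34, 35, 34, 38, 36, 38, 38, 35, 39]
```

Run:
```python
from h import *
import pickle
d=pickle.load(open('w3.pkl','rb'))
t=np.array([.5335,.0564,.1318])
for z in(.0406,.0006): print([np.round(proj(d,t+[dx,0,z]),1).tolist() for dx in(.011,.012,.013,.015)])
```

```text
[[322.6, 264.9], [322.4, 262.8], [322.2, 260.8], [321.9, 256.7]]
[[322.4, 229.7], [322.3, 228.0], [322.2, 226.4], [321.9, 223.1]]
```

Run:
```python
from h import *
import pickle
d=pickle.load(open('w3.pkl','rb'))
c=d['color'][185:310,280:370].astype(float); c=np.clip((c-25)*2.4,0,255).astype(np.uint8)
cv2.imwrite('pics/c3.png',cv2.resize(c,(432,600),interpolation=cv2.INTER_CUBIC))
```

```text
(no output)
```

View pics/c3.png

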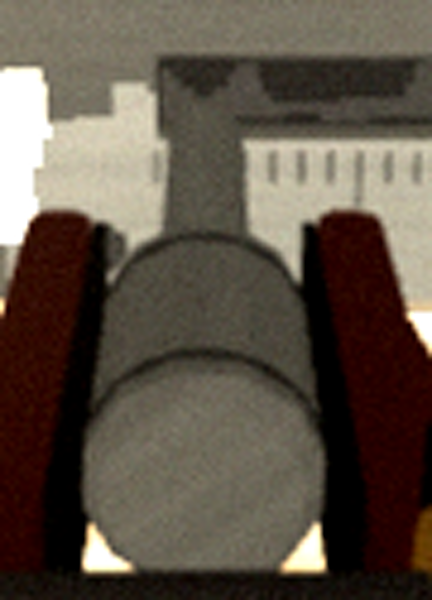

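Run:
```python
from h import *
import pickle
im=cv2.imread('pics/w2.png').max(2).astype(int)
print([ (r+100,v) for r,v in zip(range(15,105),im[15:105,168].tolist())])
d=pickle.load(open('w3.pkl','rb'))
# same-camera pose rel. to tool: shift to w2 tool pose
dd=dict(d); dd['origin']=np.array(d['origin'])+np.array([.51485,.2792,.0761])-np.array([.5335,.0564,.1318])
for n,x in(('x.515',.515),('x.516',.516)):
  for z in(.112,.111,.073,.072): print(n,z,np.round(proj(dd,[x+.012,.282,z]),1))
s=cap('scene','s3.png'); pickle.dump(s,open('s3.pkl','wb'))
a=np.array([.5335,.0564,.1318]); print([np.round(proj(s,a+[0,0,z]),1).tolist() for z in(.0406,.0006,-.0594)])
cv2.imwrite('pics/s3c.png',cv2.resize(s['color'][170:260,270:370],(667,600),interpolation=2))
```

```text
[(115, 204), (116, 205), (117, 205), (118, 204), (119, 203), (120, 201), (121, 198), (122, 197), (123, 198), (124, 198), (125, 197), (126, 200), (127, 202), (128, 200), (129, 205), (130, 205), (131, 204), (132, 203), (133, 203), (134, 203), (135, 200), (136, 204), (137, 201), (138, 203), (139, 204), (140, 207), (141, 207), (142, 206), (143, 206), (144, 202), (145, 201), (146, 198), (147, 196), (148, 197), (149, 197), (150, 200), (151, 201), (152, 205), (153, 208), (154, 208), (155, 209), (156, 206), (157, 203), (158, 199), (159, 200), (160, 196), (161, 195), (162, 194), (163, 192), (164, 193), (165, 191), (166, 193), (167, 194), (168, 148), (169, 81), (170, 66), (171, 68), (172, 67), (173, 67), (174, 65), (175, 65), (176, 68), (177, 66), (178, 67), (179, 68), (180, 70), (181, 121), (182, 145), (183, 145), (184, 143), (185, 139), (186, 141), (187, 139), (188, 141), (189, 143), (190, 146), (191, 149), (192, 152), (193, 153), (194, 114), (195, 78), (196, 76), (197, 72), (198, 75), (199, 73), (200, 75), (201, 72), (202, 71), (203, 69), (204, 69)]
x.515 0.112 [316.2 257.9]
x.515 0.111 [316.3 256.8]
x.515 0.073 [317.4 225.7]
x.515 0.072 [317.5 225. ]
x.516 0.112 [316.  255.9]
x.516 0.111 [316.1 254.9]
x.516 0.073 [317.3 224.1]
x.516 0.072 [317.3 223.4]
[[296.6, 185.7], [297.0, 199.4], [297.5, 219.0]]
```

View pics/s3c.png

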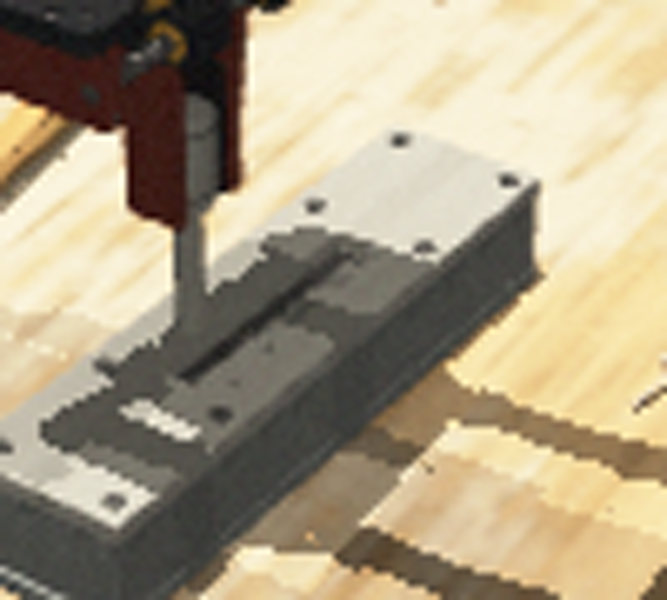

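In the scene crop the pin is upright: head and shank share a centre column at about 298, and the tip is near (298,219), against a prediction of (297.5,219). The wrist view's edge rows still need one cross-check against the pre-grasp picture.

Run:
```python
from h import *
im=cv2.imread('pics/w2.png').max(2).astype(int)
print(list(zip(range(216,306),im[116:206,168].tolist())))
print('row278',im[178,130:210].tolist())
s=__import__('pickle').load(open('s3.pkl','rb')); a=np.array([.5335,.0564,.1318])
print([np.round(proj(s,a+[dx,dy,-.0594])-np.array(proj(s,a+[0,0,-.0594])),2) for dx,dy in((.01,0),(0,.01))])
g=s['color'].max(2).astype(int)
for v in(197,199,201,203,205,207,209,211,213,215,217): print(v,g[v,290:308].tolist())
```

```text
[(216, 69), (217, 65), (218, 65), (219, 66), (220, 66), (221, 64), (222, 63), (223, 63), (224, 64), (225, 65), (226, 64), (227, 66), (228, 64), (229, 64), (230, 61), (231, 49), (232, 47), (233, 55), (234, 60), (235, 61), (236, 62), (237, 62), (238, 60), (239, 59), (240, 60), (241, 63), (242, 62), (243, 60), (244, 60), (245, 64), (246, 65), (247, 63), (248, 59), (249, 58), (250, 62), (251, 64), (252, 62), (253, 60), (254, 52), (255, 44), (256, 49), (257, 57), (258, 61), (259, 66), (260, 71), (261, 71), (262, 72), (263, 74), (264, 77), (265, 76), (266, 80), (267, 74), (268, 78), (269, 75), (270, 77), (271, 78), (272, 77), (273, 78), (274, 77), (275, 77), (276, 78), (277, 76), (278, 76), (279, 77), (280, 79), (281, 79), (282, 80), (283, 77), (284, 75), (285, 78), (286, 78), (287, 77), (288, 77), (289, 76), (290, 75), (291, 76), (292, 73), (293, 77), (294, 77), (295, 79), (296, 78), (297, 77), (298, 78), (299, 75), (300, 78), (301, 74), (302, 90), (303, 113), (304, 84), (305, 38)]
row278 [222, 221, 222, 222, 222, 222, 223, 223, 221, 222, 222, 223, 192, 110, 71, 72, 75, 77, 80, 82, 79, 81
[... 537 characters left out ...]
[238, 239, 239, 209, 110, 57, 61, 64, 86, 93, 181, 245, 244, 245, 246, 248, 248, 246]
205 [242, 245, 244, 241, 245, 244, 89, 92, 92, 92, 144, 245, 246, 248, 248, 247, 235, 226]
207 [245, 244, 246, 246, 242, 236, 86, 90, 94, 88, 151, 248, 248, 240, 214, 194, 190, 190]
209 [248, 243, 239, 245, 249, 245, 86, 89, 88, 96, 147, 230, 193, 193, 190, 188, 191, 185]
211 [239, 243, 247, 247, 248, 245, 83, 91, 93, 90, 121, 192, 192, 190, 190, 187, 87, 84]
213 [247, 248, 247, 249, 249, 246, 127, 90, 91, 93, 97, 187, 85, 83, 83, 82, 82, 84]
215 [248, 250, 249, 232, 191, 187, 110, 89, 91, 93, 89, 82, 83, 81, 85, 83, 86, 87]
217 [232, 195, 190, 189, 190, 188, 105, 86, 94, 93, 88, 85, 86, 87, 84, 85, 81, 71]
```

In the pre-grasp picture the head edges were the same 23.5 rows apart, so the pin is upright in the grip and centred over the slot in x. Descending.

Call:
apply_moves --pt "0 0.03 -0.1" --pt "0 0 -0.1" --pt "0 0 -0.1" --pt "0 0 -0.05" --pt "0 0 0" --pt "0 0 0" --roll '[0, 0, 0, 0, 0, 0]'

```text
time: 8.1
tcp_pos: [0.5334, 0.0569, 0.1176]
orientation: [-3.139, 0.118, -0.0]
force: [-0.4, -0.2, -1.1]
gripper_width: 0.0233
finger_force: 35.0
```

Call:
apply_moves --pt "0 0 -0.03" --pt "0 0 -0.03" --pt "0 0 -0.02" --pt "0 0 -0.02" --pt "0 0 -0.02" --pt "0 0 0" --pt "0 0 0" --roll '[0, 0, 0, 0, 0, 0, 0]'

```text
time: 8.98
tcp_pos: [0.5333, 0.0569, 0.1126]
orientation: [-3.139, 0.118, 0.0]
force: [-0.3, -1.0, -0.9]
gripper_width: 0.0235
finger_force: 35.0
```

Call:
apply_moves --pt "0 0 -0.02" --pt "0 0 -0.02" --pt "0 0 -0.02" --pt "0 0 0" --pt "0 0 0" --roll '[0, 0, 0, 0, 0]'

```text
time: 9.6
tcp_pos: [0.5333, 0.0569, 0.1102]
orientation: [-3.139, 0.118, 0.0]
force: [0.3, -0.9, -2.0]
gripper_width: 0.0236
finger_force: 35.0
```

Call:
apply_moves --pt "0 0 -0.02" --pt "0 0 -0.02" --pt "0 0 -0.02" --pt "0 0 0" --pt "0 0 0" --roll '[0, 0, 0, 0, 0]'

```text
time: 10.22
tcp_pos: [0.5334, 0.0569, 0.1079]
orientation: [-3.139, 0.118, -0.0]
force: [0.2, 0.0, -1.6]
gripper_width: 0.0232
finger_force: 35.0
```

Call:
apply_moves --pt "0 0 -0.02" --pt "0 0 -0.02" --pt "0 0 -0.02" --pt "0 0 0" --pt "0 0 0" --roll '[0, 0, 0, 0, 0]'

```text
time: 10.85
tcp_pos: [0.5334, 0.0569, 0.1055]
orientation: [-3.139, 0.118, -0.0]
force: [0.8, -0.2, -0.5]
gripper_width: 0.0236
finger_force: 35.0
```

Call:
apply_moves --pt "0 0 -0.015" --pt "0 0 0" --pt "0 0 0" --roll '[0, 0, 0]'

```text
time: 11.22
tcp_pos: [0.5334, 0.057, 0.1051]
orientation: [-3.139, 0.118, -0.001]
force: [-1.1, -0.9, 1.0]
gripper_width: 0.0233
finger_force: 35.0
```

Touching the bar at tip ≈ 46 mm. Adding light pressure and nudging toward the slot's end.

Call:
apply_moves --pt "0 0 -0.02" --pt "0.001 0.0125 0" --pt "0.001 0.0125 0" --pt "0 0 0" --pt "0 0 0" --roll '[0, 0, 0, 0, 0]'

```text
time: 11.85
tcp_pos: [0.5335, 0.0577, 0.1041]
orientation: [3.139, -0.119, 0.001]
force: [-0.9, -2.9, 2.7]
gripper_width: 0.0231
finger_force: 35.0
```

Call:
apply_moves --pt "0.001 0.0125 0" --pt "0.001 0.0125 0" --pt "0 0 0" --pt "0 0 0" --roll '[0, 0, 0, 0]'

```text
time: 12.35
tcp_pos: [0.5336, 0.059, 0.1041]
orientation: [-3.139, 0.118, -0.0]
force: [0.0, -1.7, 3.0]
gripper_width: 0.0237
finger_force: 35.0
```

Call:
apply_moves --pt "0.001 0.0125 0" --pt "0 0 0" --pt "0 0 0" --roll '[0, 0, 0]'

```text
time: 12.72
tcp_pos: [0.5335, 0.0592, 0.104]
orientation: [3.139, -0.118, 0.0]
force: [-0.1, -2.6, 2.4]
gripper_width: 0.0232
finger_force: 35.0
```

Now sliding away from the end along the slot; first the stretch with no socket.

Call:
apply_moves --pt "-0.001 -0.02 -0.02" --pt "-0.0037 -0.05 0" --pt "-0.0037 -0.05 0" --pt "-0.0037 -0.05 0" --pt "-0.0037 -0.05 0" --pt "-0.0037 -0.05 0" --pt "-0.0037 -0.05 0" --pt "-0.0037 -0.05 0" --pt "0 0 0" --pt "0 0 0" --roll '[0, 0, 0, 0, 0, 0, 0, 0, 0, 0]'

```text
time: 13.98
tcp_pos: [0.5324, 0.0444, 0.1032]
orientation: [3.139, -0.119, -0.0]
force: [0.4, 1.3, 2.7]
gripper_width: 0.0231
finger_force: 35.0
```

Call:
apply_moves --pt "-0.002 -0.025 0" --pt "-0.002 -0.025 0" --pt "-0.002 -0.025 0" --pt "0 0 0" --roll '[0, 0, 0, 0]'

```text
time: 14.48
tcp_pos: [0.5322, 0.0416, 0.1032]
orientation: [3.139, -0.118, -0.0]
force: [0.4, 3.2, 3.0]
gripper_width: 0.0233
finger_force: 35.0
```

Call:
apply_moves --pt "-0.002 -0.025 0" --pt "-0.002 -0.025 0" --pt "-0.002 -0.025 0" --pt "0 0 0" --roll '[0, 0, 0, 0]'

```text
time: 14.98
tcp_pos: [0.532, 0.0385, 0.1032]
orientation: [3.139, -0.118, 0.0]
force: [-0.4, 2.2, 3.9]
gripper_width: 0.0227
finger_force: 35.0
```

Call:
apply_moves --pt "-0.002 -0.025 0" --pt "-0.002 -0.025 0" --pt "-0.002 -0.025 0" --pt "0 0 0" --roll '[0, 0, 0, 0]'

```text
time: 15.48
tcp_pos: [0.5317, 0.0355, 0.1032]
orientation: [3.139, -0.118, -0.0]
force: [0.1, 2.3, 2.9]
gripper_width: 0.0232
finger_force: 35.0
```

Call:
apply_moves --pt "-0.002 -0.025 0" --pt "-0.002 -0.025 0" --pt "-0.002 -0.025 0" --pt "0 0 0" --roll '[0, 0, 0, 0]'

```text
time: 15.98
tcp_pos: [0.5315, 0.0325, 0.1032]
orientation: [3.139, -0.118, -0.0]
force: [-0.5, 2.6, 3.0]
gripper_width: 0.0232
finger_force: 35.0
```

Call:
apply_moves --pt "-0.002 -0.025 0" --pt "-0.002 -0.025 0" --pt "-0.002 -0.025 0" --pt "0 0 0" --roll '[0, 0, 0, 0]'

```text
time: 16.48
tcp_pos: [0.5312, 0.0295, 0.1032]
orientation: [3.139, -0.118, -0.0]
force: [0.8, 3.7, 3.4]
gripper_width: 0.0237
finger_force: 35.0
```

Call:
apply_moves --pt "-0.002 -0.025 0" --pt "-0.002 -0.025 0" --pt "-0.002 -0.025 0" --pt "0 0 0" --roll '[0, 0, 0, 0]'

```text
time: 16.98
tcp_pos: [0.531, 0.0265, 0.1032]
orientation: [3.139, -0.118, -0.0]
force: [0.1, 1.8, 3.4]
gripper_width: 0.0239
finger_force: 35.0
```

Call:
apply_moves --pt "-0.002 -0.025 0" --pt "-0.002 -0.025 0" --pt "-0.002 -0.025 0" --pt "0 0 0" --roll '[0, 0, 0, 0]'

```text
time: 17.48
tcp_pos: [0.5308, 0.0235, 0.1032]
orientation: [3.139, -0.118, 0.0]
force: [0.9, 2.4, 3.6]
gripper_width: 0.0235
finger_force: 35.0
```

Call:
apply_moves --pt "-0.002 -0.025 0" --pt "-0.002 -0.025 0" --pt "-0.002 -0.025 0" --pt "0 0 0" --roll '[0, 0, 0, 0]'

```text
time: 17.98
tcp_pos: [0.5305, 0.0205, 0.1032]
orientation: [3.139, -0.118, -0.0]
force: [-0.5, 1.4, 4.1]
gripper_width: 0.0234
finger_force: 35.0
```

Call:
apply_moves --pt "-0.002 -0.025 0" --pt "-0.002 -0.025 0" --pt "-0.002 -0.025 0" --pt "0 0 0" --roll '[0, 0, 0, 0]'

```text
time: 18.48
tcp_pos: [0.5303, 0.0175, 0.1032]
orientation: [3.139, -0.118, 0.0]
force: [0.2, 2.9, 2.3]
gripper_width: 0.0236
finger_force: 35.0
```

Call:
apply_moves --pt "-0.002 -0.025 0" --pt "-0.002 -0.025 0" --pt "-0.002 -0.025 0" --pt "0 0 0" --roll '[0, 0, 0, 0]'

```text
time: 18.98
tcp_pos: [0.5301, 0.0145, 0.1032]
orientation: [3.139, -0.118, -0.0]
force: [-0.4, 2.2, 3.8]
gripper_width: 0.0231
finger_force: 35.0
```

Call:
apply_moves --pt "-0.002 -0.025 0" --pt "-0.002 -0.025 0" --pt "-0.002 -0.025 0" --pt "0 0 0" --roll '[0, 0, 0, 0]'

```text
time: 19.48
tcp_pos: [0.5298, 0.0115, 0.1032]
orientation: [3.139, -0.118, -0.0]
force: [1.0, 2.7, 3.0]
gripper_width: 0.0235
finger_force: 35.0
```

Call:
apply_moves --pt "-0.002 -0.025 0" --pt "-0.002 -0.025 0" --pt "-0.002 -0.025 0" --pt "0 0 0" --roll '[0, 0, 0, 0]'

```text
time: 19.98
tcp_pos: [0.5296, 0.0085, 0.1033]
orientation: [3.139, -0.118, 0.0]
force: [-0.1, 2.7, 3.2]
gripper_width: 0.0231
finger_force: 35.0
```

Call:
apply_moves --pt "-0.002 -0.025 0" --pt "-0.002 -0.025 0" --pt "-0.002 -0.025 0" --pt "0 0 0" --roll '[0, 0, 0, 0]'

```text
time: 20.48
tcp_pos: [0.5293, 0.0055, 0.1032]
orientation: [3.139, -0.119, -0.0]
force: [0.9, 2.2, 3.1]
gripper_width: 0.0232
finger_force: 35.0
```

Call:
apply_moves --pt "-0.002 -0.025 0" --pt "-0.002 -0.025 0" --pt "-0.002 -0.025 0" --pt "0 0 0" --roll '[0, 0, 0, 0]'

```text
time: 20.98
tcp_pos: [0.5291, 0.0025, 0.1032]
orientation: [3.139, -0.119, -0.0]
force: [1.0, 1.4, 3.8]
gripper_width: 0.0236
finger_force: 35.0
```

Call:
apply_moves --pt "-0.002 -0.025 0" --pt "-0.002 -0.025 0" --pt "-0.002 -0.025 0" --pt "0 0 0" --roll '[0, 0, 0, 0]'

```text
time: 21.48
tcp_pos: [0.5288, -0.0006, 0.1032]
orientation: [3.139, -0.119, 0.0]
force: [0.4, 2.2, 3.4]
gripper_width: 0.0235
finger_force: 35.0
```

Call:
apply_moves --pt "-0.002 -0.025 0" --pt "-0.002 -0.025 0" --pt "-0.002 -0.025 0" --pt "0 0 0" --roll '[0, 0, 0, 0]'

```text
time: 21.98
tcp_pos: [0.5286, -0.0037, 0.1031]
orientation: [3.139, -0.119, -0.0]
force: [0.2, 2.1, 2.5]
gripper_width: 0.0237
finger_force: 35.0
```

Call:
apply_moves --pt "-0.002 -0.025 0" --pt "-0.002 -0.025 0" --pt "-0.002 -0.025 0" --pt "0 0 0" --roll '[0, 0, 0, 0]'

```text
time: 22.48
tcp_pos: [0.5281, -0.0066, 0.1028]
orientation: [3.139, -0.119, -0.001]
force: [-0.2, 0.3, -0.8]
gripper_width: 0.0233
finger_force: 35.0
```

The pressure has fallen away: the pin is over the socket. Easing it down.

Call:
apply_moves --pt "0 0 -0.025" --pt "0 0 -0.025" --pt "0 0 0" --pt "0 0 0" --roll '[0, 0, 0, 0]'

```text
time: 22.98
tcp_pos: [0.5284, -0.0064, 0.1012]
orientation: [-3.139, 0.118, 0.0]
force: [0.5, -0.3, -2.0]
gripper_width: 0.0236
finger_force: 35.0
```

Call:
apply_moves --pt "0 0 -0.03" --pt "0 0 -0.03" --pt "0 0 -0.04" --pt "0 0 0" --pt "0 0 0" --roll '[0, 0, 0, 0, 0]'

```text
time: 23.6
tcp_pos: [0.5283, -0.0064, 0.0972]
orientation: [-3.139, 0.118, 0.0]
force: [0.7, -0.1, -0.8]
gripper_width: 0.0234
finger_force: 35.0
```

Call:
apply_moves --pt "0 0 -0.04" --pt "0 0 -0.04" --pt "0 0 -0.04" --pt "0 0 -0.04" --pt "0 0 0" --pt "0 0 0" --roll '[0, 0, 0, 0, 0, 0]'

```text
time: 24.35
tcp_pos: [0.5284, -0.0064, 0.0909]
orientation: [-3.139, 0.118, 0.0]
force: [0.5, -0.5, -2.2]
gripper_width: 0.0232
finger_force: 35.0
```

Call:
apply_moves --pt "0 0 -0.04" --pt "0 0 -0.04" --pt "0 0 -0.04" --pt "0 0 -0.03" --pt "0 0 0" --pt "0 0 0" --roll '[0, 0, 0, 0, 0, 0]'

```text
time: 25.1
tcp_pos: [0.5284, -0.0064, 0.0849]
orientation: [3.139, -0.118, 0.0]
force: [0.9, 0.5, -0.6]
gripper_width: 0.0233
finger_force: 35.0
```

Call:
apply_moves --pt "0 0 -0.03" --pt "0 0 -0.03" --pt "0 0 -0.01" --pt "0 0 0" --pt "0 0 0" --roll '[0, 0, 0, 0, 0]'

```text
time: 25.72
tcp_pos: [0.5284, -0.0064, 0.0821]
orientation: [3.139, -0.118, 0.0]
force: [0.2, 0.3, -1.1]
gripper_width: 0.0235
finger_force: 35.0
```

Call:
apply_moves --pt "0 0 -0.015" --pt "0 0 0" --pt "0 0 0" --roll '[0, 0, 0]'

```text
time: 26.1
tcp_pos: [0.5284, -0.0064, 0.0814]
orientation: [3.139, -0.118, 0.0]
force: [1.1, 0.5, -0.2]
gripper_width: 0.0235
finger_force: 35.0
```

Call:
apply_moves --pt "0 0 -0.015" --pt "0 0 0" --pt "0 0 0" --roll '[0, 0, 0]'

```text
time: 26.48
tcp_pos: [0.5285, -0.0064, 0.0811]
orientation: [-3.139, 0.118, -0.001]
force: [-1.4, 0.3, 0.7]
gripper_width: 0.0232
finger_force: 35.0
```

Call:
apply_moves --pt "0 0 -0.012" --pt "0 0 0" --pt "0 0 0" --roll '[0, 0, 0]'

```text
time: 26.85
tcp_pos: [0.5285, -0.0064, 0.0805]
orientation: [3.139, -0.118, 0.0]
force: [-0.8, 0.1, 1.4]
gripper_width: 0.0234
finger_force: 35.0
```

Home: contact at 24 mm below the bar top, about 2.5 N. Releasing and backing straight up.

Call:
apply_moves --pt "0 0 0" --pt "0 0 0" --pt "0 0 0" --pt "0 0 0" --pt "0 0 0" --pt "0 0 0" --pt "0 0 0" --pt "0 0 0" --pt "0 0 0.2" --pt "0 0 0.5" --pt "0 0 0.8" --pt "0 0 0.9" --pt "0 0 0.9" --pt "0 0 0.5" --pt "0 0 0" --pt "0 0 0" --roll '[0, 0, 0, 0, 0, 0, 0, 0, 0, 0, 0, 0, 0, 0, 0, 0]' --claw 1

```text
time: 28.85
tcp_pos: [0.5282, -0.0064, 0.232]
orientation: [-3.139, 0.118, 0.001]
force: [-0.7, -0.5, -0.4]
gripper_width: 0.0879
finger_force: 0.0
```

Run:
```python
from h import *
w=cap('wrist'); s=cap('scene'); print(arm.sense()['time'],arm.sense()['tcp_pos'],proj(s,[.5285,-.0064,.122]))
cv2.imwrite('pics/end.png',np.hstack([cv2.resize(w['color'][80:300,200:460],(400,338)),cv2.resize(s['color'][150:290,250:410],(386,338))]))
```

```text
28.95 [ 0.52793018 -0.00633803  0.23106252] (np.float64(311.9325842854627), np.float64(192.05431736347356))
```

View pics/end.png

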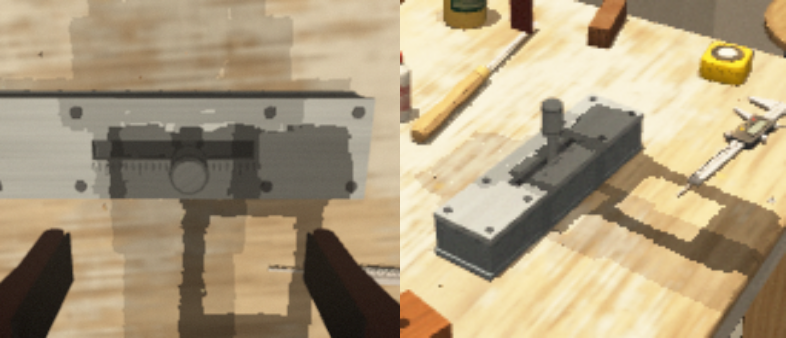

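The pin stands upright in the slot near its middle: head at (188,175) in the left crop and (552,115) in the right. The gripper is open and clear, and the tape and offcut haven't moved.

```bash
python3 -c "
from cell import arm
print(arm.finish_job())"
```

```text
the job is handed in; nothing more can be done
None
```

The stop pin is fully home in the hidden socket, about 24 mm below the bar's top, and standing upright on its own. Contact readings stayed at about 5 N or less, the cup, tape and offcut were never approached, and the job was handed in at 29 s.

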